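# Sound the well of the test pot and mark its depth

### The arm

A 6-joint arm with a two-finger parallel gripper is mounted at the origin on the work surface. World frame = base frame: x ahead of the robot, y to its left, z up, the work surface at z = 0. Lengths are in mm, angles in rad, forces in N, time in s.
With the tool pointing down it reaches from about 275 to 750 mm from the base axis. Payload 10.2 kg.
Tool frame: the origin (TCP) lies midway between the tips of the shut fingers; the grasp point (between the pads) lies grip_depth behind it (grip_depth is the distance from the TCP to the grasp point, in mm); z points along the fingers, y is the line along which they close (so a half turn about z gives the same grasp; the last joint's range is limited). The gripper opens to 85 mm and grips with 20 to 120 N. Pads are 22 mm wide; open, the fingers measure 114 mm over their backs; the gripper's body (76 mm by 85 mm) begins 54 mm behind the grasp point. The pads swing forward as they close: fully open they stand 13 mm farther back than shut.
Start: joints at [1.066, 0.313, 1.498, -0, 1.331, -0.223], TCP at [146.007, 504.295, 231.294] pointing down, gripper open.
Joint ranges: [-2.94, 2.94], [-0.97, 2.17], [0.19, 2.56], [-1.23, 4.37], [0.02, 3.11], [-2.88, 2.88]. Speed limits (rad/s): [2.39, 2.39, 3.01, 3.14, 3.14, 3.14].

### API

Orientations are given as a unit quaternion [w, x, y, z].
In Python, from rig import * gives the robot as it stands.
- The arm moves only by the tool servo_tool, never from a script. Its argument "commands" is a list of rows, each a list of 3 entries, a list of its own where there are three numbers: the gripper command: -1 is fully open, 1 is shut, values between are in proportion, then the shift along the tool's x, y, z in m, then the turn, a rotation vector about the tool's x, y, z in units of 6 degrees (1.0 is 6 degrees). In form: [[grip, [dx, dy, dz], [ax, ay, az]], ...]. A call has 1 to 10 rows; each row shifts and turns the commanded pose from where the row before left it, along the tool's axes as they then stand; what a row does not reach is not made up. A row lasts 1/12 s, in which the tool goes at most 41.7 mm and 7.16 degrees, less where a joint would pass 70% of its speed; a pose out of reach is approached as far as the arm can. A call is refused whole if a number of a shift passes 0.0417 or a number of a turn 1, either way. A call with a gripper value outside its range is refused whole. The fingers move at their own pace and stop on an object; "squeeze" is the grip in N (left out, the last holds). Time passes only in rows, so rows that do not move let the fingers close. It gives the time, the measured TCP pose, the force, the opening and the grip force at its end, in the units of the state.
- sense(): the state, without advancing time (a new reading comes with each control period).
- capture(name): name is "scene" or "top" or "wrist"; returns a dict with "pixels" (400x640x3 uint8, red, green, blue), "z_map" (400x640 float32, mm along the optical axis (not along the pixel's ray), 0 where there is no reading), "fx", "fy", "cx", "cy" (pixels), "rvec" (rotation vector, rad) and "tvec" (3), from world to camera coordinates, as OpenCV has them; the wrist camera has in their place "T_tool_cam" (4x4, takes a point from camera to tool coordinates, whose origin is the TCP and whose axes are the flange's). Camera axes: x right, y down, z forward; pixel columns grow to the right and rows downward; lengths in mm; the calibration is good to about 2 mm. A picture is of the moment at which its call begins: read the wrist's pose just before it.
- finish_job(): hands the job in; it is judged then, once.
The state is a dict: "time_s": time; "joints": joint angles; "dq": joint speeds; "tau": joint torques, N m; "eef_pos": TCP position; "ee_rot": TCP orientation; "force": force on the tool from outside, world axes, zero at the start; "wrist_torque": the same for the moment, N m; "grip_width": opening from 0.0 (shut) to 1.0 (fully open); "grip_force": force on a finger pad.
Only numpy, scipy, OpenCV 4.12 (cv2) and the standard library are available. Lean on these libraries where they do the work, as an engineer would, in place of code of your own. Each camera call takes 0.05 s, during which the arm holds its last target. There are 200 camera calls.

### The job

Take the depth gauge (the rod with the sliding collar) out of the rack, put its rod down the narrow well of the pot and press gently until it bottoms out, with the stiff pad at the bottom of the well pushed fully home; never lean on it hard (about 30 N is too much). Let go and leave the gauge standing upright in the well with its collar resting on the rim, marking the depth. Leave the other things where they are.

Things in the scene. Friction and masses are not known exactly. Their poses are not given: they have to be found in the camera images.
- gauge_grip (a point): The depth gauge, loose, about 0.15 kg with its collar (mass varies), standing upright in one of the rack's three sockets: a steel rod 10 mm in diameter and 120 mm long with a slightly chamfered foot, topped by a plain square aluminium handle 22 x 22 mm and 45 mm high (165 mm overall). This point is the centre of the handle, 142.5 mm above the rod's tip and 22.5 mm below the top; z runs up along the rod, x and y square to the handle's flat sides.
- gauge_tip (a point): The lower end of the gauge's rod, on its axis. In the rack it stands 35 mm deep in the socket, 15 mm above the table.
- collar_foot (a point): Centre of the underside of the gauge's dark steel sliding collar, a ring 34 mm in outer diameter and 14 mm high round the rod. It starts with its underside 40 mm above the rod's tip, clear of the rack, and can be pushed up the rod by up to 66 mm against a steady drag of about 2.5 N; it stays where it is left.
- rack: Grey plastic rack, fixed, 60 x 180 x 50 mm, its long side along its own y; origin at the centre of its underside. Three round sockets 11 mm wide and 35 mm deep in a row along y, at y = -60, 0 and +60 mm. One holds the gauge, one the tamper, one is empty.
- well_mouth (a point): Centre of the mouth of the well, on the flat top of the pot's square steel core (56 x 56 mm), 110 mm above the table; z up. The pot is fixed: a round base 124 mm in diameter and a ring 104 mm in diameter and 85 mm high, round the core. The well is a vertical round hole 12 mm in diameter, with a 3 mm chamfer at the mouth, closed at the bottom. Its depth is not known in advance: somewhere between 55 and 80 mm from rim to bottom with the pad pushed home.
- pot: The pot itself: origin at the centre of its underside, on the table, straight below the well mouth.
- pad (a joint): Travel of the stiff steel pad that closes the bottom of the well, in m: 0 standing proud, 0.005 pushed fully home onto a hard stop. It moves down only when pushed with about 6 N (besides the collar's drag) and stays where it is left. It does not tell the depth.
- tamper_mid (a point): The tamper, a bystander in another socket of the rack: rod 10 mm in diameter, no collar, with a flat wooden head 32 mm wide, 123 mm overall, its head reaching 138 mm above the table. This point lies on its axis 60 mm above its tip.
- cone_mid (a point): A small brass cone, 38 mm wide and 60 mm high, a bystander standing on the table; point at half its height.
- cube_mid (a point): A 50 mm cast mortar cube, a bystander; point at its centre.
- beaker_mid (a point): A glass beaker, 70 mm wide and 90 mm high, a bystander; point at half its height.
Not all that is in view belongs to the job. Of the things like the pot, leave any that is red; of the rest the smaller one is meant.

How it is judged (in metres and radians):
On the way, in this order (a step that is already met when the one before it is completed fails the run):
1. the gauge's rod has entered the well (horizontal distance between gauge_tip and well_mouth below 0.004 m and z of gauge_tip in the frame of well_mouth below -0.015 m), for 0.1 s.
2. the rod has bottomed out and pushed the pad home, the collar on the rim (horizontal distance between gauge_tip and well_mouth below 0.004 m and value of joint pad above 0.004 m and z of collar_foot in the frame of well_mouth below 0.003 m), for 0.1 s.
At the end, for the whole second after the job is handed in: The gauge stands upright (within 0.12 rad) and at rest in the well, its tip within 4 mm of the well's axis, the pad at least 4 of its 5 mm down, the collar's underside within 3 mm of the rim (all of step 2 and z of collar_foot in the frame of well_mouth above -0.002 m and angle between gauge_grip's own z axis and vertical below 0.12 rad and linear speed of gauge below 0.01 m/s); the robot touches nothing.
It fails at once if the gauge was pressed or struck against the bottom of the well with more than 30 N (contact force between gauge and pad_c0 above 30 N).
It fails at once if the gauge was pressed or struck against the pot with more than 30 N (contact force between gauge and pot above 30 N).
It fails at once if a bystander was moved more than 30 mm (distance of any of tamper_mid, cone_mid, cube_mid, beaker_mid from where it was at the start of the episode above 0.03 m).
It also fails if it takes over 58 s, if anything falls off the work surface, if the arm or the gripper's body presses on something with over 40 N, if the wrist force passes 120 N, or if a joint passes its speed limit or range.

## Working session

There is one attempt and no reset: what is moved stays moved. The work goes in short steps, Python scripts to look and compute and a tool call to move; the robot and the scene stay as the last step left them, time stands still between calls to the robot, and variables do not carry over. Pictures are saved under pics/ and viewed, at most 10 in all, crops included, and the job is handed in when it is done.

Besides the shell and the picture viewer there is one more tool, called after "Call:" as name(argument=value, ...) on one line, values as JSON. servo_tool: Moves the arm, as the interface text tells. Its arguments: {"type":"object","properties":{"commands":{"type":"array"},"squeeze":{"type":"number"}},"required":["commands"]}

```bash
mkdir -p pics; ls
python3 - <<'E'
from rig import *
import cv2,numpy as np
s=sense();print(s)
for n in("scene","top"):
    c=capture(n);np.savez(n+".npz",**c);cv2.imwrite(f"pics/{n}0.png",c["pixels"][...,::-1]);print(n,c["fx"],c["cx"],c["cy"],c["rvec"],c["tvec"])
c=capture("wrist");print(c["T_tool_cam"],c["fx"])
E
```

```text
pics
{'time_s': 0.0, 'joints': array([ 1.06560955e+00,  3.13444459e-01,  1.49844596e+00,  1.44414351e-05,
        1.33100160e+00, -2.23393920e-01]), 'dq': array([ 0.00115774,  0.0010586 , -0.0012449 ,  0.00089072,  0.00181917,
        0.00063599]), 'tau': array([ 9.18725673e-04, -4.12258351e+01, -2.59748805e+01, -1.27433864e-04,
        4.08990250e-03, -1.52666377e-05]), 'eef_pos': array([145.86707942, 504.05829529, 230.73457328]), 'ee_rot': array([-2.38024463e-04,  1.40432388e-01,  9.90090058e-01, -6.04546261e-04]), 'force': array([ 0.23287989,  0.36917279, -0.85132515]), 'wrist_torque': array([ 0.05516195, -0.01124577,  0.02458848]), 'grip_force': 0.0, 'grip_width': 0.9987766304210843}
scene 418.54528850293286 319.0087641731222 199.45071021492137 [ 1.030363    2.22163069 -1.17502527] [ 310.45024688 -101.24450229 1410.85297512]
top 507.4474489359736 320.733699881804 195.3401004467991 [ 2.08163522 -2.14086831  0.22209872] [  16.35686029  534.64539267 1156.3223125 ]
[[ 1.49453889e-04 -9.47430130e-01 -3.19962695e-01  8.19123951e+01]
 [ 9.99999939e-01  4.09508343e-05  3.45839773e-04  2.61002523e-01]
 [-3.14556282e-04 -3.19962727e-01  9.47430079e-01 -1.42113763e+02]
 [ 0.00000000e+00  0.00000000e+00  0.00000000e+00  1.00000000e+00]] 356.3932092646379
```

View pics/scene0.png

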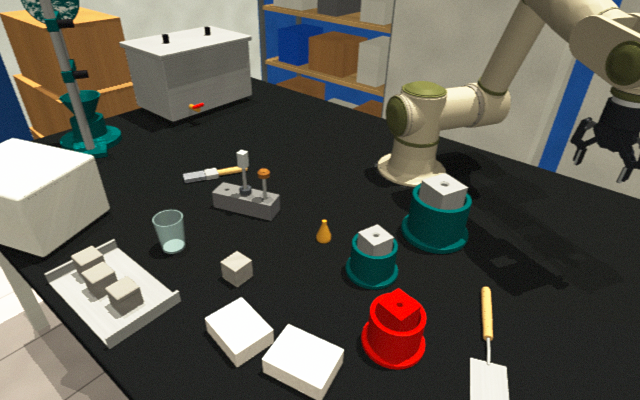

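View pics/top0.png

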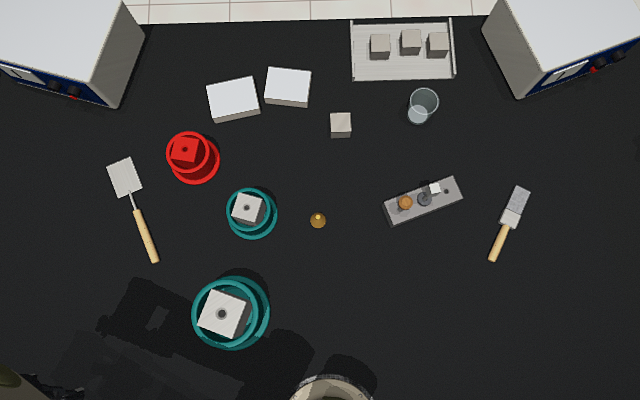

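The scene view shows the small teal pot at about (374,255), the gauge with its white handle at (243,158) and the tamper at (264,175). In the top view, the small pot's well is near (247,208), the gauge handle at (435,188), the tamper at (405,203) and the empty socket at (447,191).

```bash
cat > h.py <<'E'
import numpy as np, cv2
def ray(c,uv,z):
    R,_=cv2.Rodrigues(np.array(c["rvec"]));o=-R.T@np.array(c["tvec"])
    d=R.T@np.array([(uv[0]-c["cx"])/c["fx"],(uv[1]-c["cy"])/c["fy"],1.]);return o+d*(z-o[2])/d[2]
def cloud(c):
    R,_=cv2.Rodrigues(np.array(c["rvec"]));v,u=np.mgrid[:400,:640];z=c["z_map"]
    P=np.stack([(u-c["cx"])/c["fx"]*z,(v-c["cy"])/c["fy"]*z,z],-1)-np.array(c["tvec"]);return P@R
E
python3 - <<'E'
import rig;print({k:v for k,v in vars(rig).items() if not k.startswith('__') and isinstance(v,(int,float))}, [k for k in dir(rig) if k[0]!='_'])
from h import *
B={"top":{"pot":(225,185,280,245),"rack":(380,170,470,230)},"scene":{"pot":(345,215,402,290),"rack":(205,145,285,220)}}
for n in B:
    c=dict(np.load(n+".npz"));P=cloud(c);z=P[...,2];im=c["pixels"].astype(int)
    for k,(a,b,e,f) in B[n].items():
        M=np.zeros((400,640),bool);M[b:f,a:e]=1
        for nm,lo,hi in ([("core",104,116)] if k=="pot" else [("racktop",45,55),("handle",172,188),("tamp",132,143)]):
            m=M&(z>lo)&(z<hi)&(c["z_map"]>0)
            if nm=="core" : m&=(im.max(-1)-im.min(-1)<40)
            if m.sum()<4: print(n,nm,"none");continue
            Q=P[m];r=cv2.minAreaRect(Q[:,:2].astype(np.float32));v,u=np.nonzero(m)
            print(n,nm,m.sum(),"mean",Q.mean(0).round(1),"rect",r,"px",u.mean().round(1),v.mean().round(1))
            if nm=="core":
                g=im.sum(-1);mm=cv2.erode(cv2.morphologyEx(m.astype(np.uint8),cv2.MORPH_CLOSE,np.ones((9,9))),np.ones((9,9)));
                w=(np.median(g[m])*.75-g).clip(0)*mm;V,U=np.mgrid[:400,:640]
                if w.sum()>0:
                    uv=((U*w).sum()/w.sum(),(V*w).sum()/w.sum());print(" hole",uv,ray(c,uv,109))
E
```

```text
{'grip_depth': 18.700000000000003} ['PlanningError', 'capture', 'finish_job', 'grip_depth', 'sense']
top core 593 mean [500.6 171.5 110.7] rect ((501.3203430175781, 171.81910705566406), (56.76459503173828, 56.649261474609375), 72.14408111572266) px 246.1 207.2
 hole (np.float64(246.1802878088515), np.float64(207.2685853923432)) [500.77196854 171.64248979 109.        ]
top racktop 1277 mean [ 514.8 -242.9   51. ] rect ((518.2183837890625, -242.97134399414062), (60.884307861328125, 182.10743713378906), 19.60803985595703) px 422.9 201.2
top handle 115 mean [ 517.4 -241.2  180.6] rect ((517.897705078125, -241.83067321777344), (21.93665885925293, 22.163658142089844), 10.907415390014648) px 433.9 188.1
top tamp 154 mean [ 498.3 -188.2  137.6] rect ((507.12933349609375, -207.74960327148438), (29.807313919067383, 77.48179626464844), 22.626319885253906) px 406.5 201.5
scene core 459 mean [504.6 173.9 109.9] rect ((501.49578857421875, 172.62623596191406), (59.56644058227539, 58.93268966674805), 72.15478515625) px 375.8 235.6
 hole (np.float64(375.61405988947433), np.float64(235.09728826628967)) [502.58659959 172.21891661 109.        ]
scene racktop 750 mean [ 522.9 -236.3   50.4] rect ((518.5862426757812, -241.63455200195312), (67.62754821777344, 181.2659149169922), 19.961057662963867) px 246.2 194.8
scene handle 62 mean [ 522.  -238.4  178.1] rect ((519.535888671875, -239.71954345703125), (22.091293334960938, 21.592735290527344), 6.510663986206055) px 242.2 153.3
scene tamp 82 mean [ 508.1 -195.8  137.6] rect ((510.47406005859375, -210.06552124023438), (24.56625747680664, 85.72010803222656), 17.440319061279297) px 258.3 170.2
```

Call:
servo_tool(commands=[[-1, [-0.0257, -0.0279, -0.003], [0, 0, 0]], [-1, [-0.0257, -0.0279, -0.003], [0, 0, 0]], [-1, [-0.0257, -0.0279, -0.003], [0, 0, 0]], [-1, [-0.0257, -0.0279, -0.003], [0, 0, 0]], [-1, [-0.0257, -0.0279, -0.003], [0, 0, 0]], [-1, [-0.0257, -0.0279, -0.003], [0, 0, 0]], [-1, [-0.0257, -0.0279, -0.003], [0, 0, 0]], [-1, [-0.0257, -0.0279, -0.003], [0, 0, 0]], [-1, [-0.0257, -0.0279, -0.003], [0, 0, 0]], [-1, [-0.0257, -0.0279, -0.003], [0, 0, 0]]])

```text
time_s: 0.98
eef_pos: [315.5, 163.1, 261.5]
ee_rot: [0.0, 0.14, 0.99, 0.0]
force: [1.1, 1.0, 0.3]
grip_width: 1.001
grip_force: 0.0
```

Call:
servo_tool(commands=[[-1, [-0.0257, -0.0279, 0], [0, 0, 0]], [-1, [-0.0257, -0.0279, 0], [0, 0, 0]], [-1, [-0.0257, -0.0279, 0], [0, 0, 0]], [-1, [-0.0257, -0.0279, 0], [0, 0, 0]], [-1, [-0.0257, -0.0279, 0], [0, 0, 0]], [-1, [-0.0257, -0.0279, 0], [0, 0, 0]], [-1, [-0.0257, -0.0279, 0], [0, 0, 0]], [-1, [-0.0257, -0.0279, 0], [0, 0, 0]], [-1, [-0.0257, -0.0279, 0], [0, 0, 0]], [-1, [-0.0257, -0.0279, 0], [0, 0, 0]]])

```text
time_s: 1.82
eef_pos: [485.0, -176.5, 261.0]
ee_rot: [-0.0, 0.141, 0.99, 0.0]
force: [-0.4, 0.5, 0.2]
grip_width: 0.999
grip_force: 0.0
```

Call:
servo_tool(commands=[[-1, [-0.0257, -0.0279, 0], [0, 0, 0]], [-1, [-0.0257, -0.0279, 0], [0, 0, 0]], [-1, [0, 0, 0], [0, 0, 1]], [-1, [0, 0, 0], [0, 0, 1]], [-1, [0, 0, 0], [0, 0, 1]], [-1, [0, 0, 0], [0, 0, 1]], [-1, [0, 0, 0], [0, 0, 1]], [-1, [0, 0, 0], [0, 0, 1]], [-1, [0, 0, 0], [0, 0, 1]], [-1, [0, 0, 0], [0, 0, 1]]])

```text
time_s: 2.65
eef_pos: [518.3, -242.5, 261.0]
ee_rot: [-0.0, 0.533, 0.846, 0.0]
force: [-0.4, -0.3, 0.1]
grip_width: 0.997
grip_force: 0.0
```

Call:
servo_tool(commands=[[-1, [0, 0, 0], [0, 0, 1]], [-1, [0, 0, 0], [0, 0, 1]], [-1, [0, 0, 0], [0, 0, 0.7]], [-1, [0, 0, 0], [0, 0, 0]], [-1, [0, 0, 0], [0, 0, 0]]])

```text
time_s: 3.07
eef_pos: [518.4, -242.5, 261.1]
ee_rot: [-0.0, 0.644, 0.765, -0.0]
force: [0.4, 0.1, 0.9]
grip_width: 0.999
grip_force: 0.0
```

```bash
cat >> h.py <<'E'
from scipy.spatial.transform import Rotation as Ro
def wcloud(c,s):
    q=s["ee_rot"];R=Ro.from_quat([q[1],q[2],q[3],q[0]]).as_matrix();T=c["T_tool_cam"]
    v,u=np.mgrid[:400,:640];z=c["z_map"]
    P=np.stack([(u-c["cx"])/c["fx"]*z,(v-c["cy"])/c["fy"]*z,z],-1)@T[:3,:3].T+T[:3,3]
    return P@R.T+s["eef_pos"], R
E
python3 - <<'E'
from rig import *
from h import *
s=sense();c=capture("wrist");cv2.imwrite("pics/w1.png",c["pixels"][...,::-1])
P,R=wcloud(c,s);print(R.round(3))
m=(abs(P[...,2]-180)<4)&(np.hypot(P[...,0]-518,P[...,1]+242)<30)
Q=P[m];print(m.sum(),Q.mean(0),cv2.minAreaRect(Q[:,:2].astype(np.float32)))
E
```

```text
[[-0.17   0.985 -0.   ]
 [ 0.985  0.17   0.   ]
 [ 0.    -0.    -1.   ]]
1009 [ 518.67471501 -240.49326731  179.1353325 ] ((518.6415405273438, -241.00839233398438), (21.720909118652344, 21.82121467590332), 10.280251502990723)
```

View pics/w1.png

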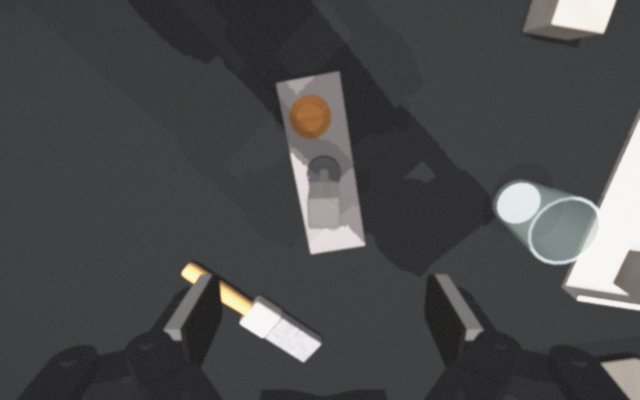

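The wrist view shows the handle top at (323,205), the collar at (323,165) and the tamper at (310,117). The handle sides are in line with the fingers, so I descend and grasp.

Call:
servo_tool(commands=[[-1, [0.0015, 0, 0.02], [0, 0, 0]], [-1, [0, 0, 0.02], [0, 0, 0]], [-1, [0, 0, 0.02], [0, 0, 0]], [-1, [0, 0, 0.02], [0, 0, 0]], [-1, [0, 0, 0.02], [0, 0, 0]], [-1, [0, 0, 0.02], [0, 0, 0]], [-1, [0, 0, 0], [0, 0, 0]], [-1, [0, 0, 0], [0, 0, 0]]])

```text
time_s: 3.78
eef_pos: [518.0, -240.9, 141.1]
ee_rot: [-0.001, 0.645, 0.765, -0.0]
force: [0.2, -0.2, 0.8]
grip_width: 1.0
grip_force: 0.0
```

Call:
servo_tool(commands=[[1, [0, 0, 0], [0, 0, 0]], [1, [0, 0, 0], [0, 0, 0]], [1, [0, 0, 0], [0, 0, 0]], [1, [0, 0, 0], [0, 0, 0]], [1, [0, 0, 0], [0, 0, 0]], [1, [0, 0, 0], [0, 0, 0]], [1, [0, 0, 0], [0, 0, 0]], [1, [0, 0, 0], [0, 0, 0]], [1, [0, 0, 0], [0, 0, 0]], [1, [0, 0, 0], [0, 0, 0]]], squeeze=60)

```text
time_s: 4.62
eef_pos: [518.4, -241.2, 141.8]
ee_rot: [0.0, 0.645, 0.764, 0.0]
force: [-0.5, -0.5, 4.8]
grip_width: 0.254
grip_force: 60.0
```

Call:
servo_tool(commands=[[1, [0, 0, -0.008], [0, 0, 0]], [1, [0, 0, -0.008], [0, 0, 0]], [1, [0, 0, -0.008], [0, 0, 0]], [1, [0, 0, -0.008], [0, 0, 0]], [1, [0, 0, -0.008], [0, 0, 0]], [1, [0, 0, -0.02], [0, 0, 0]], [1, [0, 0, -0.02], [0, 0, 0]], [1, [0, 0, -0.02], [0, 0, 0]], [1, [0, 0, -0.02], [0, 0, 0]], [1, [0, 0, -0.02], [0, 0, 0]]])

```text
time_s: 5.45
eef_pos: [517.9, -240.9, 282.9]
ee_rot: [0.0, 0.645, 0.764, -0.0]
force: [-0.0, -0.7, -1.2]
grip_width: 0.249
grip_force: 59.3
```

Call:
servo_tool(commands=[[1, [0, 0, -0.02], [0, 0, 0]], [1, [0, 0, 0], [0, 0, 0]], [1, [0, 0, 0], [0, 0, 0]]])

```text
time_s: 5.7
eef_pos: [518.2, -241.0, 301.9]
ee_rot: [0.001, 0.645, 0.764, 0.0]
force: [-0.4, -0.2, -1.2]
grip_width: 0.248
grip_force: 59.4
```

Run:
```python
from rig import *
from h import *
s=sense();print(s["eef_pos"],s["force"],s["grip_width"]);o=[]
for n in("scene","wrist"):
    c=capture(n);o.append(c["pixels"][...,::-1])
cv2.imwrite("pics/s2.png",np.hstack([o[0][60:260,200:600],o[1][:,120:520][::2,::2].repeat(1,0)]))
c=capture("top");P=cloud(c);m=(P[...,2]>200)&(np.hypot(P[...,0]-518,P[...,1]+242)<15);print(m.sum())
```

```text
[ 518.21982586 -241.04977671  301.93925543] [-0.4160995  -0.23319888 -1.24592576] 0.2481447274895388
377
```

View pics/s2.png

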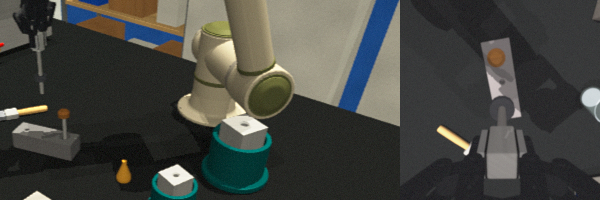

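The gauge hangs straight from the gripper and the tamper is still in the rack. Next I move over the well.

Call:
servo_tool(commands=[[1, [0.01, 0.0013, 0], [0, 0, 0]], [1, [0.0205, 0.0026, 0], [0, 0, 0]], [1, [0.0205, 0.0026, 0], [0, 0, 0]], [1, [0.0205, 0.0026, 0], [0, 0, 0]], [1, [0.0205, 0.0026, 0], [0, 0, 0]], [1, [0.0205, 0.0026, 0], [0, 0, 0]], [1, [0.0205, 0.0026, 0], [0, 0, 0]], [1, [0.0205, 0.0026, 0], [0, 0, 0]], [1, [0.0205, 0.0026, 0], [0, 0, 0]], [1, [0.0205, 0.0026, 0], [0, 0, 0]]])

```text
time_s: 6.68
eef_pos: [509.3, -43.4, 300.7]
ee_rot: [-0.001, 0.645, 0.764, -0.0]
force: [-0.1, -0.3, -1.1]
grip_width: 0.252
grip_force: 59.4
```

Call:
servo_tool(commands=[[1, [0.0205, 0.0026, 0], [0, 0, 0]], [1, [0.0205, 0.0026, 0], [0, 0, 0]], [1, [0.0205, 0.0026, 0], [0, 0, 0]], [1, [0.0205, 0.0026, 0], [0, 0, 0]], [1, [0.0205, 0.0026, 0], [0, 0, 0]], [1, [0.0205, 0.0026, 0], [0, 0, 0]], [1, [0.0205, 0.0026, 0], [0, 0, 0]], [1, [0.0205, 0.0026, 0], [0, 0, 0]], [1, [0.0205, 0.0026, 0], [0, 0, 0]], [1, [0.0205, 0.0026, 0], [0, 0, 0]]])

```text
time_s: 7.52
eef_pos: [500.3, 162.9, 300.7]
ee_rot: [-0.0, 0.645, 0.764, -0.0]
force: [-0.2, -0.2, -0.6]
grip_width: 0.248
grip_force: 59.4
```

Call:
servo_tool(commands=[[1, [0.01, 0.0013, 0], [0, 0, 0]], [1, [0, 0, 0], [0, 0, 0]], [1, [0, 0, 0.02], [0, 0, 0]], [1, [0, 0, 0.015], [0, 0, 0]], [1, [0, 0, 0], [0, 0, 0]], [1, [0, 0, 0], [0, 0, 0]], [1, [0, 0, 0], [0, 0, 0]]])

```text
time_s: 8.1
eef_pos: [501.1, 170.9, 267.3]
ee_rot: [0.0, 0.645, 0.764, 0.0]
force: [-0.0, 0.3, -2.0]
grip_width: 0.247
grip_force: 59.2
```

Run:
```python
from rig import *
from h import *
s=sense();print(s["eef_pos"],s["force"],s["grip_width"])
c=capture("scene");np.savez("scene3.npz",**c);a=cv2.resize(c["pixels"][140:300,310:470,::-1],(400,400),interpolation=2)
c=capture("wrist");np.savez("w3.npz",**c,eef=s["eef_pos"],rot=s["ee_rot"]);b=cv2.resize(c["pixels"][100:400,170:470,::-1],(400,400))
cv2.imwrite("pics/s3.png",np.hstack([a,b]))
```

```text
[501.10860848 170.88364008 267.25788343] [-0.01181226  0.28214504 -2.00577515] 0.24701136489506306
```

View pics/s3.png

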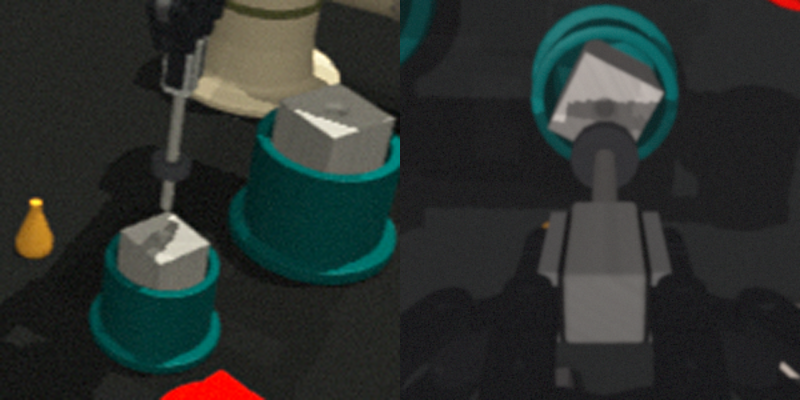

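In the scene crop the tip hangs just above the core. In the wrist crop the hole is at about (323,180) in full-image pixels and the rod lines up with it laterally; the collar hides the tip. I'll measure the hole and the collar axis in the same camera.

Run:
```python
from h import *
c=dict(np.load("w3.npz"));s={"eef_pos":c["eef"],"ee_rot":c["rot"]}
P,R=wcloud(c,s);L=(P-s["eef_pos"])@R   # tool coords
r=np.hypot(P[...,0]-501,P[...,1]-172);z=P[...,2]
m=(abs(z-110)<4)&(r<45);Q=P[m];print("core",m.sum(),Q.mean(0),cv2.minAreaRect(Q[:,:2].astype(np.float32)))
print("tip z est",15+s["eef_pos"][2]-141.7)
zc=15+s["eef_pos"][2]-141.7+54
for dz in(4,):
    m=(abs(z-zc)<dz)&(r<25);Q=P[m];print("collar top",m.sum(),Q.mean(0),cv2.minEnclosingCircle(Q[:,:2].astype(np.float32)))
# handle top not visible from grasp: rod between
m=(z>zc+15)&(z<zc+50)&(r<12);print("rod",m.sum(),L[m].mean(0))
# hole by ray: dark spot
g=cv2.GaussianBlur(cv2.cvtColor(c["pixels"],cv2.COLOR_RGB2GRAY),(5,5),0)
w=g[170:190,312:336];print(w[::2,::2]);
def wr(uv,h):
    T=c["T_tool_cam"];d=R@T[:3,:3]@np.array([(uv[0]-c["cx"])/c["fx"],(uv[1]-c["cy"])/c["fy"],1]);o=R@T[:3,3]+s["eef_pos"];return o+d*(h-o[2])/d[2]
print(wr((323.8,180),109))
# scene: tip
c2=dict(np.load("scene3.npz"));print("scene tip cand",ray(c2,(310+167/2.5,140+208/2.5),zc-54))
```

```text
core 2977 [499.5400964  180.38854191 109.08704454] ((501.3940734863281, 173.01217651367188), (56.21704864501953, 56.20100402832031), 72.35771942138672)
tip z est 140.55788342609105
collar top 1533 [501.06273171 173.71841329 193.64216617] ((501.6115417480469, 171.03050231933594), 16.87557029724121)
rod 426 [ 3.33486238  0.42203819 38.88467727]
[[165 164 165 165 164 162 162 165 168 169 168 165]
 [161 163 162 159 153 147 147 152 160 166 167 166]
 [137 145 144 133 122 115 112 115 130 147 158 161]
 [104 108 103  93  87  85  82  81  90 105 122 133]
 [ 93  89  82  75  73  73  72  72  74  81  92 100]
 [ 92  86  78  72  71  72  71  71  71  77  86  92]
 [ 91  86  79  72  70  70  71  70  69  77  85  92]
 [ 92  88  82  75  71  71  71  70  72  79  86  92]
 [ 93  90  87  81  76  74  73  74  79  85  88  92]
 [101  95  91  88  83  80  80  81  85  88  90  92]]
[501.90612146 174.94504143 109.        ]
scene tip cand [501.15465715 170.6747356  140.55788343]
```

Call:
servo_tool(commands=[[1, [0.0015, 0, 0.008], [0, 0, 0]], [1, [0, 0, 0.008], [0, 0, 0]], [1, [0, 0, 0.008], [0, 0, 0]], [1, [0, 0, 0.003], [0, 0, 0]], [1, [0, 0, 0.002], [0, 0, 0]], [1, [0, 0, 0.002], [0, 0, 0]], [1, [0, 0, 0.001], [0, 0, 0]]])

```text
time_s: 8.78
eef_pos: [500.5, 172.9, 234.2]
ee_rot: [0.0, 0.645, 0.764, 0.0]
force: [1.0, 0.5, -2.1]
grip_width: 0.253
grip_force: 59.3
```

Call:
servo_tool(commands=[[1, [0, 0, 0.001], [0, 0, 0]], [1, [0, 0, 0.001], [0, 0, 0]], [1, [0, 0, 0.001], [0, 0, 0]], [1, [0, 0, 0], [0, 0, 0]]])

```text
time_s: 9.12
eef_pos: [500.5, 172.8, 231.2]
ee_rot: [-0.0, 0.645, 0.764, -0.0]
force: [-0.5, -0.5, -1.4]
grip_width: 0.251
grip_force: 59.3
```

Call:
servo_tool(commands=[[1, [0, 0, 0.001], [0, 0, 0]], [1, [0, 0, 0.001], [0, 0, 0]], [1, [0, 0, 0.001], [0, 0, 0]], [1, [0, 0, 0.001], [0, 0, 0]], [1, [0, 0, 0.001], [0, 0, 0]], [1, [0, 0, 0], [0, 0, 0]]])

```text
time_s: 9.62
eef_pos: [500.4, 172.8, 226.1]
ee_rot: [-0.0, 0.645, 0.764, -0.0]
force: [-0.6, -0.6, -1.3]
grip_width: 0.251
grip_force: 59.3
```

Call:
servo_tool(commands=[[1, [0, 0, 0.002], [0, 0, 0]], [1, [0, 0, 0.002], [0, 0, 0]], [1, [0, 0, 0.002], [0, 0, 0]], [1, [0, 0, 0.002], [0, 0, 0]], [1, [0, 0, 0.002], [0, 0, 0]], [1, [0, 0, 0], [0, 0, 0]]])

```text
time_s: 10.12
eef_pos: [500.3, 172.9, 215.8]
ee_rot: [-0.0, 0.645, 0.764, -0.0]
force: [1.1, -0.7, -1.2]
grip_width: 0.25
grip_force: 59.3
```

Call:
servo_tool(commands=[[1, [0, 0, 0.002], [0, 0, 0]], [1, [0, 0, 0.002], [0, 0, 0]], [1, [0, 0, 0.002], [0, 0, 0]], [1, [0, 0, 0.002], [0, 0, 0]], [1, [0, 0, 0.002], [0, 0, 0]], [1, [0, 0, 0.002], [0, 0, 0]], [1, [0, 0, 0], [0, 0, 0]]])

```text
time_s: 10.7
eef_pos: [500.4, 172.9, 203.8]
ee_rot: [-0.0, 0.645, 0.764, -0.0]
force: [-0.1, 0.7, -1.8]
grip_width: 0.251
grip_force: 59.3
```

Call:
servo_tool(commands=[[1, [0, 0, 0.001], [0, 0, 0]], [1, [0, 0, 0.001], [0, 0, 0]], [1, [0, 0, 0.001], [0, 0, 0]], [1, [0, 0, 0.001], [0, 0, 0]], [1, [0, 0, 0.001], [0, 0, 0]], [1, [0, 0, 0.001], [0, 0, 0]], [1, [0, 0, 0.001], [0, 0, 0]], [1, [0, 0, 0.001], [0, 0, 0]], [1, [0, 0, 0.001], [0, 0, 0]], [1, [0, 0, 0], [0, 0, 0]]])

```text
time_s: 11.53
eef_pos: [500.5, 172.9, 195.3]
ee_rot: [0.0, 0.645, 0.764, 0.0]
force: [-0.2, 0.1, -0.5]
grip_width: 0.252
grip_force: 59.6
```

Call:
servo_tool(commands=[[1, [0, 0, 0.001], [0, 0, 0]], [1, [0, 0, 0.001], [0, 0, 0]], [1, [0, 0, 0.001], [0, 0, 0]], [1, [0, 0, 0.001], [0, 0, 0]], [1, [0, 0, 0], [0, 0, 0]]])

```text
time_s: 11.95
eef_pos: [500.5, 172.9, 191.1]
ee_rot: [-0.0, 0.645, 0.764, 0.0]
force: [0.3, 0.0, -0.5]
grip_width: 0.251
grip_force: 59.4
```

Call:
servo_tool(commands=[[1, [0, 0, 0.001], [0, 0, 0]], [1, [0, 0, 0.001], [0, 0, 0]], [1, [0, 0, 0.001], [0, 0, 0]], [1, [0, 0, 0], [0, 0, 0]]])

```text
time_s: 12.28
eef_pos: [500.5, 172.8, 188.0]
ee_rot: [-0.0, 0.645, 0.764, -0.0]
force: [0.1, 0.3, -0.8]
grip_width: 0.254
grip_force: 59.4
```

Call:
servo_tool(commands=[[1, [0, 0, 0.001], [0, 0, 0]], [1, [0, 0, 0.001], [0, 0, 0]], [1, [0, 0, 0.001], [0, 0, 0]], [1, [0, 0, 0], [0, 0, 0]]])

```text
time_s: 12.62
eef_pos: [500.5, 172.8, 185.1]
ee_rot: [-0.0, 0.645, 0.764, -0.0]
force: [0.4, -0.0, -0.3]
grip_width: 0.252
grip_force: 59.4
```

Call:
servo_tool(commands=[[1, [0, 0, 0.001], [0, 0, 0]], [1, [0, 0, 0.001], [0, 0, 0]], [1, [0, 0, 0.001], [0, 0, 0]], [1, [0, 0, 0.001], [0, 0, 0]], [1, [0, 0, 0], [0, 0, 0]]])

```text
time_s: 13.03
eef_pos: [500.5, 172.9, 181.0]
ee_rot: [-0.0, 0.645, 0.764, -0.0]
force: [-0.2, 0.4, -0.8]
grip_width: 0.248
grip_force: 59.5
```

Call:
servo_tool(commands=[[1, [0, 0, 0.001], [0, 0, 0]], [1, [0, 0, 0.001], [0, 0, 0]], [1, [0, 0, 0.001], [0, 0, 0]], [1, [0, 0, 0.001], [0, 0, 0]], [1, [0, 0, 0], [0, 0, 0]]])

```text
time_s: 13.45
eef_pos: [500.5, 172.8, 177.0]
ee_rot: [-0.0, 0.645, 0.764, -0.0]
force: [1.0, 0.1, 0.3]
grip_width: 0.25
grip_force: 59.5
```

Call:
servo_tool(commands=[[1, [0, 0, 0.001], [0, 0, 0]], [1, [0, 0, 0.001], [0, 0, 0]], [1, [0, 0, 0.001], [0, 0, 0]], [1, [0, 0, 0.001], [0, 0, 0]], [1, [0, 0, 0], [0, 0, 0]]])

```text
time_s: 13.87
eef_pos: [500.5, 172.8, 173.0]
ee_rot: [-0.0, 0.645, 0.764, -0.0]
force: [0.6, 0.1, -0.7]
grip_width: 0.25
grip_force: 59.4
```

Call:
servo_tool(commands=[[1, [0, 0, 0.001], [0, 0, 0]], [1, [0, 0, 0.001], [0, 0, 0]], [1, [0, 0, 0.001], [0, 0, 0]], [1, [0, 0, 0.001], [0, 0, 0]], [1, [0, 0, 0], [0, 0, 0]]])

```text
time_s: 14.28
eef_pos: [500.6, 172.9, 169.8]
ee_rot: [0.0, 0.645, 0.764, 0.0]
force: [-1.3, -0.4, 6.2]
grip_width: 0.255
grip_force: 60.4
```

Call:
servo_tool(commands=[[1, [0, 0, 0.0005], [0, 0, 0]], [1, [0, 0, 0.0005], [0, 0, 0]], [1, [0, 0, 0], [0, 0, 0]], [1, [0, 0, 0], [0, 0, 0]]])

```text
time_s: 14.62
eef_pos: [500.6, 172.9, 168.9]
ee_rot: [0.0, 0.645, 0.764, 0.0]
force: [-1.9, -0.3, 5.9]
grip_width: 0.253
grip_force: 60.4
```

Call:
servo_tool(commands=[[1, [0, 0, 0.0005], [0, 0, 0]], [1, [0, 0, 0.0005], [0, 0, 0]], [1, [0, 0, 0], [0, 0, 0]], [1, [0, 0, 0], [0, 0, 0]]])

```text
time_s: 14.95
eef_pos: [500.6, 172.9, 167.9]
ee_rot: [0.0, 0.645, 0.764, 0.0]
force: [-1.9, -0.7, 5.8]
grip_width: 0.246
grip_force: 60.4
```

Call:
servo_tool(commands=[[1, [0, 0, 0.0005], [0, 0, 0]], [1, [0, 0, 0.0005], [0, 0, 0]], [1, [0, 0, 0], [0, 0, 0]], [1, [0, 0, 0], [0, 0, 0]]])

```text
time_s: 15.28
eef_pos: [500.7, 172.9, 167.5]
ee_rot: [0.0, 0.645, 0.764, 0.0]
force: [-2.6, -0.0, 10.1]
grip_width: 0.252
grip_force: 61.0
```

Call:
servo_tool(commands=[[1, [0, 0, 0.0003], [0, 0, 0]], [1, [0, 0, 0], [0, 0, 0]], [1, [0, 0, 0], [0, 0, 0]]])

```text
time_s: 15.53
eef_pos: [500.7, 172.9, 167.4]
ee_rot: [0.0, 0.645, 0.764, 0.0]
force: [-3.6, -0.3, 12.8]
grip_width: 0.25
grip_force: 61.2
```

Call:
servo_tool(commands=[[1, [0, 0, 0.0003], [0, 0, 0]], [1, [0, 0, 0], [0, 0, 0]], [1, [0, 0, 0], [0, 0, 0]]])

```text
time_s: 15.78
eef_pos: [500.8, 172.9, 167.4]
ee_rot: [0.001, 0.645, 0.764, 0.001]
force: [-3.9, -1.1, 15.4]
grip_width: 0.252
grip_force: 61.5
```

Call:
servo_tool(commands=[[1, [0, 0, -0.0005], [0, 0, 0]], [1, [0, 0, -0.0005], [0, 0, 0]], [1, [0, 0, 0], [0, 0, 0]], [1, [0, 0, 0], [0, 0, 0]]], squeeze=20)

```text
time_s: 16.12
eef_pos: [500.6, 172.9, 167.5]
ee_rot: [0.0, 0.645, 0.764, 0.0]
force: [-1.7, 0.1, 8.0]
grip_width: 0.251
grip_force: 60.4
```

Call:
servo_tool(commands=[[0.3, [0, 0, 0], [0, 0, 0]], [0.1, [0, 0, 0], [0, 0, 0]], [-0.2, [0, 0, 0], [0, 0, 0]], [-0.5, [0, 0, 0], [0, 0, 0]], [-1, [0, 0, 0], [0, 0, 0]], [-1, [0, 0, 0], [0, 0, 0]], [-1, [0, 0, 0], [0, 0, 0]], [-1, [0, 0, 0], [0, 0, 0]], [-1, [0, 0, 0], [0, 0, 0]], [-1, [0, 0, 0], [0, 0, 0]]])

```text
time_s: 16.95
eef_pos: [500.5, 172.9, 166.7]
ee_rot: [-0.0, 0.645, 0.764, -0.0]
force: [-0.3, -0.6, -0.3]
grip_width: 0.997
grip_force: 0.0
```

Released; raise straight up and look.

Call:
servo_tool(commands=[[-1, [0, 0, -0.01], [0, 0, 0]], [-1, [0, 0, -0.02], [0, 0, 0]], [-1, [0, 0, -0.02], [0, 0, 0]], [-1, [0, 0, -0.02], [0, 0, 0]], [-1, [0, 0, -0.02], [0, 0, 0]], [-1, [0, 0, -0.02], [0, 0, 0]], [-1, [0, 0, -0.02], [0, 0, 0]], [-1, [0, 0, 0], [0, 0, 0]], [-1, [0, 0, 0], [0, 0, 0]], [-1, [0, 0, 0], [0, 0, 0]]])

```text
time_s: 17.78
eef_pos: [500.2, 172.8, 296.1]
ee_rot: [-0.0, 0.645, 0.764, -0.0]
force: [-0.3, 0.4, 0.5]
grip_width: 0.998
grip_force: 0.0
```

Run:
```python
from rig import *
from h import *
s=sense();print(s["eef_pos"],s["force"])
c=capture("scene");a=cv2.resize(c["pixels"][140:300,310:470,::-1],(400,400),interpolation=2)
c=capture("wrist");b=cv2.resize(c["pixels"][100:400,170:470,::-1],(400,400))
cv2.imwrite("pics/s4.png",np.hstack([a,b]))
P,R=wcloud(c,s);r=np.hypot(P[...,0]-501,P[...,1]-172);z=P[...,2]
for n,lo,hi,rr in(("collar",118,132,25),("handle",185,250,25)):
    m=(z>lo)&(z<hi)&(r<rr);Q=P[m];print(n,len(Q),np.median(Q,0),np.percentile(Q[:,2],[10,90]))
    t=Q[abs(Q[:,2]-np.percentile(Q[:,2],60))<4];print(cv2.minAreaRect(t[:,:2].astype(np.float32)))
```

```text
[500.20213648 172.80155266 296.14562263] [-0.25412569  0.38072912  0.53284653]
collar 559 [499.63693707 181.01720397 123.62596721] [122.27465766 124.7427838 ]
((500.70849609375, 178.4817352294922), (33.008182525634766, 24.43126106262207), 8.119304656982422)
handle 1120 [500.0176603  177.85245261 205.1313615 ] [195.67425486 206.10920025]
((500.58319091796875, 175.0714569091797), (21.39710807800293, 21.58131980895996), 8.882009506225586)
```

View pics/s4.png

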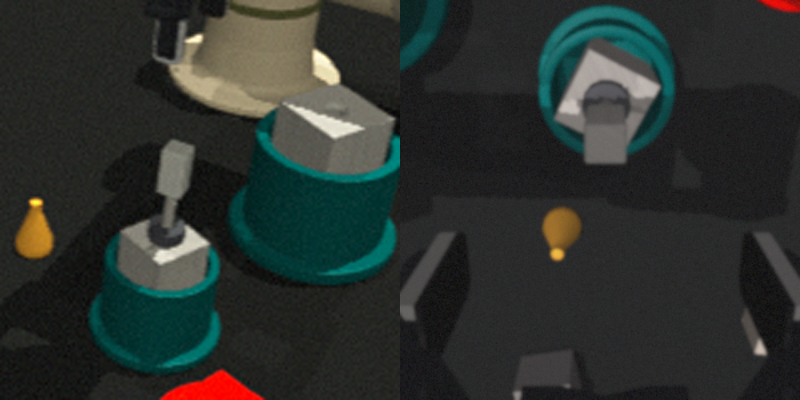

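The gauge stands upright. Its collar top is at 124 mm, so the collar sits on the rim. The handle top is at about 206 mm, which matches a bottomed rod, and the gripper is clear.

```bash
python3 -c "
from rig import *
print(finish_job())"
```

```text
the job is handed in; nothing more can be done
None
```

The gauge stands upright in the small teal pot's well, about 69 mm deep, pressed to a hard stop at roughly 17 N, with its collar on the rim. The gripper is clear; the job is handed in but no verdict was returned, and I judged the pad home only from the hard stop.

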